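Tip two parts crates to find the stamped one and push it to the dispatch line

TASK

One of the two upright blue crates has an orange stamp underneath: push the left crate over, away from you, so that it lies with its underside facing you, then push the right one over in the same way. Then push the stamped crate, still lying like that, away from you until its far end rests on the yellow dispatch line, and leave the other lying short of the line. Only push with the fingers: do not lift a crate off the table, and leave the other things on the table alone.

Things in the scene. Friction and masses are not known exactly. Their poses are not given: they have to be found in the camera images.
- crate_stamped: Blue plastic crate, empty, open-topped, 64 (x) x 90 (y) x 104 mm high, 0.18 to 0.29 kg, loose; orange stamp (ring 49 mm across, dot) under its base, unseen while upright. Origin: centre of its underside. Starts upright, z up, x pointing away from the robot within 0.35 rad. Pushed over it lies stably on its far wide face, 64 mm high, z level and away from the robot, x down, origin 32 mm up
- crate_plain: Blue plastic crate, empty, open-topped, 64 (x) x 90 (y) x 104 mm high, 0.18 to 0.29 kg, loose; looks like the other, but its underside is bare. Origin: centre of its underside. Starts upright, z up, x pointing away from the robot within 0.35 rad. Pushed over it lies stably on its far wide face, 64 mm high, z level and away from the robot, x down, origin 32 mm up
- crate_stamped_mouth (a point): Middle of the open mouth of the stamped crate, 104 mm from its underside along z; the middle of its far end, 32 mm up, once it lies. Centre of mass about 47 mm from the underside. Pushed away from the robot 80 to 95 mm up its near wide face, the upright crate tips about its far bottom edge with little sliding, and falls over by itself beyond about 40 degrees
- crate_plain_mouth (a point): Middle of the open mouth of the plain crate, 104 mm from its underside along z; the middle of its far end, 32 mm up, once it lies. Centre of mass about 47 mm from the underside. Pushed away from the robot 80 to 95 mm up its near wide face, the upright crate tips about its far bottom edge with little sliding, and falls over by itself beyond about 40 degrees
- dispatch_line: yellow line on the table beyond the crates, 30 mm wide, 520 mm long, flat (nothing to bump against). Origin: its middle, on the table; y along the line to the left, x across it, away from the robot. The left crate is at y > 0, the right one at y < 0. A fixed grey case 59 mm high stands just beyond the line
- oil_bottle: bystander, to be left alone: cream oil bottle with red spout, 41 mm across, 125 tall; origin at the centre of its underside
- tape_roll_0: bystander, to be left alone: blue tape roll, 71 mm across, 23 high; origin at the centre of its underside
- seal_block_1: bystander, to be left alone: aluminium block 44 x 50 x 18 mm; origin at the centre of its underside
- spare_nest: bystander, to be left alone: aluminium cylinder with a side nipple, 47 x 60 x 51 mm; origin at the centre of its underside
- grease_pot: bystander, to be left alone: small red pot with grey lid, 39 mm across, 32 high; origin at the centre of its underside
- sample_jar: bystander, to be left alone: clear jar with seals inside, 35 mm across, 48 high; origin at the centre of its underside
Things that resemble listed ones, but are neither listed nor needed, are in the scene too. What is shaped like the crate_plain but turquoise is not meant.

How it is judged:
By the outcome, as a careful person would: the job done as asked, in the order asked, and still so for the second after the job is handed in, with the robot touching nothing.
It also fails if it takes over 54 s, if anything falls off the work surface, if the arm or the gripper's body presses on something with over 40 N, if the wrist force passes 120 N, or if a joint passes its speed limit or range.

ROBOT

A 7-joint arm with a two-finger parallel gripper is mounted at the origin on a cart in front of the work surface, level with it; the furniture and walls round the work are solid. World frame = base frame: x ahead of the robot, y to its left, z up, the work surface at z = 0. Lengths are in mm, angles in rad, forces in N, time in s.
With the tool pointing down it reaches from about 400 to 875 mm from the base axis. Payload 19.3 kg.
Tool frame: the origin (TCP) lies at the very end of the fingers, on their centre line; the grasp point (between the pads) lies 19 mm behind it (grip_point_offset is the z of the grasp point in the tool frame, in mm); z points along the fingers, x is the direction in which the jaws open and shut, and the axes are right-handed (so a half turn about z gives the same grasp; the last joint's range is limited). The gripper opens to 85 mm and grips with 20 to 120 N. Pads are 22 mm wide; open, the fingers measure 114 mm over their backs; the gripper's body (76 mm by 85 mm) begins 54 mm behind the grasp point. The pads swing forward as they close: fully open they stand 13 mm farther back than shut.
Start: joints at [-1.371, 0.521, -0.036, 1.599, 0.021, 1.021, -0.113], TCP at [166.606, 602.376, 231.291] pointing down, gripper open.
Joint ranges: [-2.91, 2.91], [-0.3, 2.13], [-1.5, 1.42], [0.17, 2.43], [-1.26, 4.41], [0.16, 1.93], [-2.52, 2.52]. Speed limits (rad/s): [1.89, 1.89, 2.39, 2.39, 3.01, 3.01, 3.01].

INTERFACE

Orientations are given as a 3x3 rotation matrix whose columns are the frame's x, y, z axes.
In Python, from workcell import movep, movel, goto_joints, open_gripper, clamp, wait, inverse_kinematics, read_state, camera, PlanningError, finish_job, grip_point_offset gives the robot as it stands. Calls block until the motion is done:
- movep(position, orientation): joint-space move of the TCP to a pose.
- movel(position, frame=None, max_speed=150, guard=None): straight line of the TCP; frame=None keeps the orientation; max_speed is the mean speed in mm/s. With guard (N) it stops when the force on the tool has changed by that much, and returns True; else False.
- goto_joints(angles): joint-space move.
- open_gripper() and clamp(): open the fingers fully, or close them until they stop; the grip force is fixed at half the most.
- wait(seconds).
- inverse_kinematics(position, orientation): joint angles nearest the present ones, or None.
- read_state(): the state.
- camera(name): name is "side" or "top"; returns a dict with "image" (420x560x3 uint8, blue, green, red), "range_z" (420x560 float32, mm along the optical axis (not along the pixel's ray), 0 where there is no reading), "fx", "fy", "cx", "cy" (pixels), "cam_to_world" (4x4, takes a point from camera to world coordinates). Camera axes: x right, y up, looking along -z (the intrinsics and any distortion apply to the point x, -y, -z); pixel columns grow to the right and rows downward; lengths in mm; the calibration is good to about 2 mm. A picture is of the moment at which its call begins.
A pose or a line that the arm cannot do raises PlanningError and nothing moves.
- finish_job(): hands the job in, once; it reports no verdict.
The state is a dict: "time": time; "qpos": joint angles; "qvel": joint speeds; "joint_efforts": joint torques, N m; "eef_pos": TCP position; "tool_rot": TCP orientation; "ft_force": force on the tool from outside, world axes, zero at the start; "torque": the same for the moment, N m; "finger_gap": finger opening in mm.
Only numpy, scipy, OpenCV 4.12 (cv2) and the standard library are available. Lean on these libraries where they do the work, as an engineer would, in place of code of your own. Each camera call takes 0.05 s, during which the arm holds its last target. There are 200 camera calls.

## Working session

There is one attempt and no reset: what is moved stays moved. The work goes in short steps, each a Python script; the robot and the scene stay as the last script left them, time stands still between calls to the robot, and variables do not carry over. Pictures are saved under pics/ and viewed, about 8 in all and at most 12, crops included, and the job is handed in when it is done.

```bash
mkdir -p pics; ls; cat > h.py <<'E'
import numpy as np, cv2
from workcell import *
def snap(n,f):
    c=camera(n); cv2.imwrite(f'pics/{f}.png',c['image']); np.savez(f'pics/{f}.npz',**{k:c[k] for k in c}); return c
def world(c):
    z=c['range_z']; v,u=np.mgrid[:z.shape[0],:z.shape[1]]
    p=np.stack([(u-c['cx'])/c['fx']*z,-(v-c['cy'])/c['fy']*z,-z,np.ones_like(z)],-1)
    w=p@np.array(c['cam_to_world']).T; w[z==0]=np.nan
    return w[...,:3]
E
python3 - <<'E'
from h import *
for n in('side','top'):
    c=snap(n,n+'0'); print(n,[k for k in c],c['fx'],c['cx'],np.round(c['cam_to_world'],3), c.get('distortion'))
a=[cv2.imread(f'pics/{n}0.png') for n in('side','top')]
s=read_state(); print(s['time'],np.round(s['tool_rot'],3),grip_point_offset)
E
```

```text
pics
side ['image', 'range_z', 'fx', 'fy', 'cx', 'cy', 'cam_to_world'] 452.41332466972716 276.19830377309904 [[ 8.74000e-01  2.33000e-01 -4.27000e-01  7.46740e+01]
 [-4.86000e-01  3.89000e-01 -7.82000e-01 -8.46145e+02]
 [-1.60000e-02  8.91000e-01  4.54000e-01  5.68770e+02]
 [ 0.00000e+00  0.00000e+00  0.00000e+00  1.00000e+00]] None
top ['image', 'range_z', 'fx', 'fy', 'cx', 'cy', 'cam_to_world'] 500.93963434955464 275.6406598353592 [[ 1.000000e-02  9.950000e-01 -9.400000e-02  4.456460e+02]
 [-1.000000e+00  9.000000e-03 -1.100000e-02 -3.585000e+00]
 [-1.100000e-02  9.500000e-02  9.950000e-01  1.269074e+03]
 [ 0.000000e+00  0.000000e+00  0.000000e+00  1.000000e+00]] None
0.1 [[ 0.267  0.964 -0.   ]
 [ 0.964 -0.267 -0.001]
 [-0.001  0.    -1.   ]] -18.700000000000003
```

View pics/top0.png

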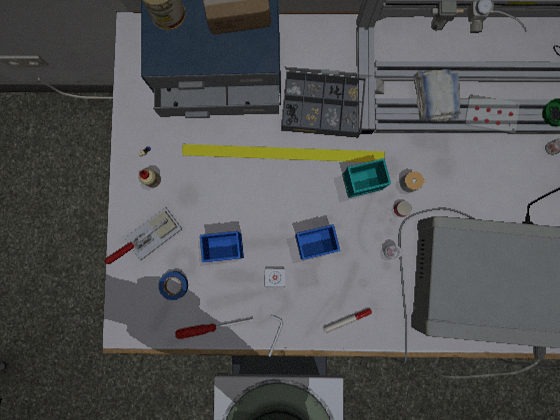

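View pics/side0.png

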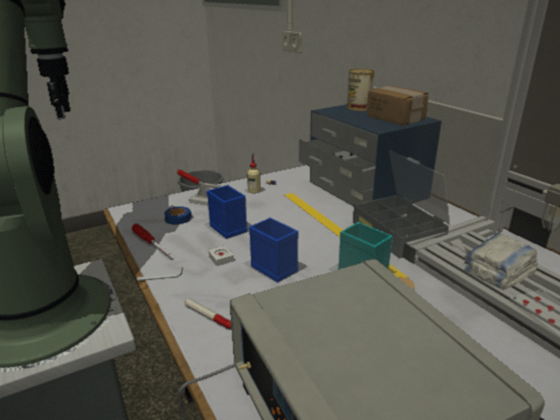

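The top view shows blue crates at about (221,246) and (318,242), with a turquoise look-alike at (366,177) that isn't meant. The line runs from (183,150) to (384,156). The side view shows the same two blue crates at (227,212) and (274,250). Next I'll measure them from both views.

```bash
cat >> h.py <<'E'
def hsvmask(c,lo,hi): return cv2.inRange(cv2.cvtColor(c['image'],cv2.COLOR_BGR2HSV),lo,hi)>0
def rect(P):
    r=cv2.minAreaRect(P[:,:2].astype(np.float32)); return np.round(r[0],1),np.round(r[1],1),round(r[2],1)
E
python3 - <<'E'
from h import *
for n in('top','side'):
    c=dict(np.load(f'pics/{n}0.npz')); w=world(c)
    for nm,lo,hi in(('blue',(108,120,40),(125,255,255)),('turq',(80,120,40),(98,255,255)),('yel',(22,120,90),(35,255,255))):
        m=hsvmask(c,lo,hi).astype(np.uint8); k,l,st,ce=cv2.connectedComponentsWithStats(m)
        for i in range(1,k):
            if st[i,4]<150: continue
            P=w[l==i]; P=P[~np.isnan(P[:,0])]; 
            top=P[P[:,2]>95] if nm!='yel' else P
            if len(top)<20: print(nm,ce[i].round(),'low',P.mean(0).round());continue
            print(n,nm,ce[i].round(),st[i,4],rect(top),'z',np.percentile(top[:,2],[5,50,95]).round(1), 'P range',np.percentile(P,[1,99],axis=0).round().tolist())
            if nm!='yel': print('  corners',cv2.boxPoints(cv2.minAreaRect(top[:,:2].astype(np.float32))).round().tolist())
c=dict(np.load('pics/top0.npz')); w=world(c)
# everything 15-250mm high in the working region
m=((w[...,2]>12)&(w[...,0]>250)&(w[...,0]<950)&(abs(w[...,1])<420)).astype(np.uint8)
k,l,st,ce=cv2.connectedComponentsWithStats(m)
for i in range(1,k):
    if st[i,4]>40: P=w[l==i]; print(ce[i].round(),np.percentile(P,[2,98],axis=0).round().tolist())
E
```

```text
top blue [316. 242.] 998 (array([481.1, -88.3]), array([63. , 89.5]), 14.0) z [ 99.3 104.1 108. ] P range [[445.0, -134.0, -3.0], [517.0, -42.0, 108.0]]
  corners [[440.0, -52.0], [461.0, -139.0], [522.0, -124.0], [501.0, -37.0]]
top blue [221. 246.] 1066 (array([468.4, 139.1]), array([63.3, 90.1]), 6.5) z [ 98.2 103.7 107.5] P range [[435.0, 93.0, -3.0], [501.0, 183.0, 108.0]]
  corners [[432.0, 180.0], [442.0, 91.0], [505.0, 98.0], [495.0, 187.0]]
blue [173. 285.] low [373. 262.  22.]
top turq [366. 177.] 935 (array([ 637.8, -207.7]), array([63.2, 89.9]), 13.6) z [ 98.5 104.  108.4] P range [[600.0, -255.0, -2.0], [675.0, -162.0, 109.0]]
  corners [[597.0, -171.0], [618.0, -259.0], [679.0, -244.0], [658.0, -157.0]]
top yel [281. 153.] 2191 (array([703.4,  -5.5]), array([520.5,  45.5]), 88.2) z [-3.5  0.7  4.8] P range [[693.0, -257.0, -6.0], [729.0, 249.0, 6.0]]
side blue [227. 211.] 1610 (array([466. , 136.3]), array([63.5, 94.5]), 7.5) z [ 95.6 100.8 105.1] P range [[432.0, 91.0, 4.0], [499.0, 183.0, 105.0]]
  corners [[428.0, 179.0], [441.0, 85.0], [504.0, 94.0], [491.0, 187.0]]
[... 1057 characters left out ...]
.0]]
[149. 177.] [[619.0, 307.0, 16.0], [656.0, 341.0, 113.0]]
[412. 181.] [[613.0, -358.0, 16.0], [656.0, -304.0, 56.0]]
[402. 208.] [[552.0, -321.0, 14.0], [585.0, -288.0, 37.0]]
[147. 236.] [[433.0, 263.0, 12.0], [553.0, 404.0, 83.0]]
[442. 278.] [[279.0, -418.0, 34.0], [533.0, -322.0, 154.0]]
[319. 240.] [[445.0, -135.0, 15.0], [519.0, -41.0, 108.0]]
[219. 245.] [[436.0, 93.0, 14.0], [502.0, 184.0, 108.0]]
[393. 251.] [[445.0, -292.0, 18.0], [476.0, -261.0, 52.0]]
[274. 276.] [[375.0, -12.0, 12.0], [417.0, 35.0, 23.0]]
[172. 285.] [[341.0, 231.0, 15.0], [405.0, 297.0, 27.0]]
[348. 320.] [[267.0, -224.0, 12.0], [317.0, -116.0, 20.0]]
[202. 329.] [[252.0, 79.0, 12.0], [289.0, 252.0, 28.0]]
```

```bash
cat >> h.py <<'E'
def frame(a):
    c,s=np.cos(a),np.sin(a); return np.array([[-s,c,0],[c,s,0],[0,0,-1.]])
def tip(cx,cy,a,z=84):
    d=np.array([np.cos(a),np.sin(a)]); c=np.array([cx,cy]); R=frame(a)
    P=lambda s,z:[*(c+s*d),z]
    movep(P(-74,190),R); movel(P(-74,z),max_speed=200)
    movel(P(22,z),max_speed=60)
    print('F',np.round(read_state()['ft_force'],1)); wait(.3)
E
python3 - <<'E'
from h import *
for cx,cy,a in((467,138,.122),(480,-89.5,.24)):
  for s,z in((-74,190),(-74,84),(22,84)): 
    q=inverse_kinematics([cx+s*np.cos(a),cy+s*np.sin(a),z],frame(a)); print(None if q is None else np.round(q,2))
clamp()
tip(467,138,.122)
snap('side','side1');snap('top','top1');s=read_state();print(s['time'],s['finger_gap'],s['eef_pos'])
a=cv2.imread('pics/side1.png')[120:340,140:440];b=cv2.imread('pics/top1.png')[120:340,120:420]
cv2.imwrite('pics/v1.png',cv2.resize(np.vstack([a,b]),None,fx=1.36,fy=1.36))
E
```

```text
[-0.56  0.25  0.12  2.17 -0.04  0.72  1.28]
[-0.45  0.46 -0.01  2.25  0.02  0.43  1.22]
[-0.4   0.56  0.    2.02 -0.    0.56  1.3 ]
[-0.27  0.29  0.46  2.17 -0.19  0.72  2.14]
[ 0.07  0.47  0.05  2.24 -0.06  0.44  1.98]
[-0.    0.56  0.07  2.02 -0.07  0.56  1.93]
F [-0.7 -0.6 -0.1]
5.6083 0.007204291548441581 [488.81995383 140.6819541   84.01479473]
```

View pics/v1.png

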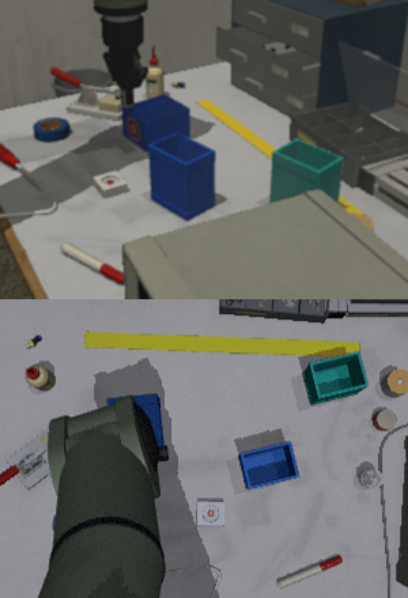

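The left crate now lies at around (155,125) in the crop, and a ring shows faintly on its underside. I'll back off, tip the right crate, then compare the two undersides enlarged.

```bash
python3 - <<'E'
from h import *
p=np.array(read_state()['eef_pos']); movel([p[0]-20,p[1]-2.4,p[2]]); movel([p[0]-30,p[1]-3.6,190],max_speed=250)
tip(480,-89.5,.24)
p=np.array(read_state()['eef_pos']); movel([p[0]-20,p[1]-5,p[2]]); movel([p[0]-70,p[1]-17,200],max_speed=250)
c=snap('side','side2');t=snap('top','top2');print(read_state()['time'])
a=c['image'][160:310,180:360];cv2.imwrite('pics/v2.png',cv2.resize(np.hstack([a]),None,fx=4,fy=4,interpolation=cv2.INTER_CUBIC))
for n,c in(('side',c),('top',t)):
    w=world(c); m=hsvmask(c,(108,120,40),(125,255,255)).astype(np.uint8); k,l,st,ce=cv2.connectedComponentsWithStats(m)
    for i in range(1,k):
        if st[i,4]<200: continue
        P=w[l==i]; P=P[P[:,2]>56]
        if len(P)>50: print(n,ce[i].round(),st[i,4],rect(P),'z',np.percentile(P[:,2],[5,50,95]).round(1),cv2.boxPoints(cv2.minAreaRect(P[:,:2].astype(np.float32))).round().tolist())
    y=hsvmask(c,(22,120,90),(35,255,255)); P=w[y]; P=P[(P[:,0]>660)&(P[:,0]<760)]
    print('line fit',np.polyfit(P[:,1],P[:,0],1))
E
```

```text
F [-0.2  0.   0.7]
11.2333
side [256. 209.] 1294 (array([520.4,  37.2]), array([330.9, 123.9]), 75.7) z [57.7 62.8 65.3] [[419.0, -108.0], [539.0, -138.0], [621.0, 182.0], [501.0, 213.0]]
side [300. 243.] 2036 (array([560.5, -70.6]), array([102.2,  89.2]), 13.5) z [58.1 62.5 64.9] [[500.0, -39.0], [521.0, -126.0], [621.0, -102.0], [600.0, -15.0]]
line fit [1.62448545e-02 7.10088700e+02]
top [307. 207.] 1529 (array([555.6, -69.6]), array([122.1,  89.5]), 14.2) z [58.9 63.  67.1] [[485.0, -41.0], [507.0, -128.0], [626.0, -98.0], [604.0, -11.0]]
top [219. 212.] 1624 (array([551.9, 148.9]), array([103.9,  89. ]), 6.1) z [58.8 62.9 66.9] [[496.0, 188.0], [505.0, 99.0], [608.0, 110.0], [599.0, 199.0]]
line fit [2.78518237e-02 7.10620365e+02]
```

View pics/v2.png

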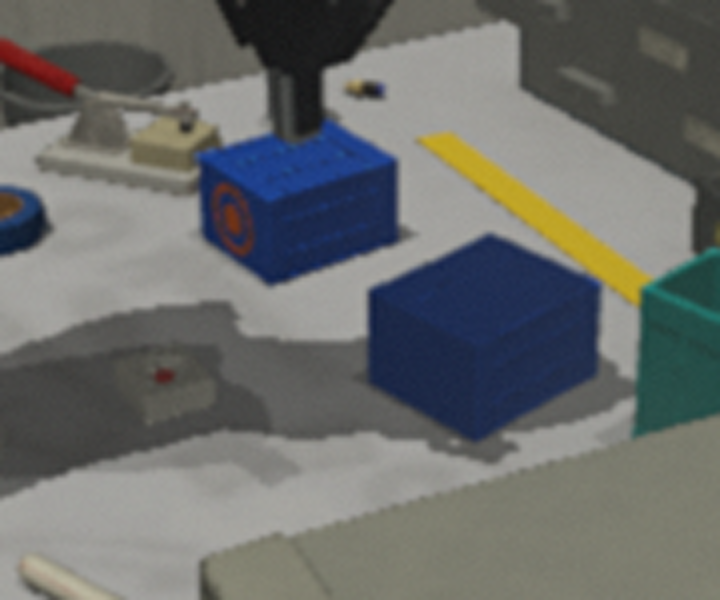

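View pics/top2.png

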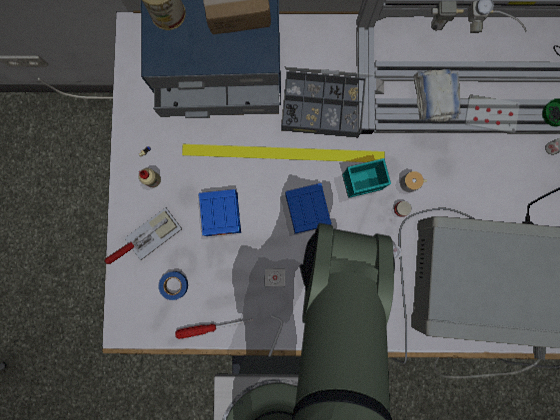

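The enlarged crop shows an orange ring and dot on the left crate's near end at (233,217). The right crate's near end, around (420,360), is bare. So the left crate is the stamped one, and the top view shows both lying at about 6° and 14° yaw. I'll push the left one, stopping short to measure.

```bash
cat >> h.py <<'E'
def meas(name):
    t=snap('top',name); w=world(t); m=hsvmask(t,(108,120,40),(125,255,255)).astype(np.uint8); k,l,st,ce=cv2.connectedComponentsWithStats(m)
    for i in range(1,k):
        P=w[l==i]; P=P[(P[:,2]>56)&(P[:,2]<75)]
        if len(P)>100: print(ce[i].round(),st[i,4],rect(P),cv2.boxPoints(cv2.minAreaRect(P[:,:2].astype(np.float32))).round(1).tolist())
    return t
E
python3 - <<'E'
from h import *
a=np.radians(6.1); d=np.array([np.cos(a),np.sin(a)]); n=np.array([500.5,143.5]); R=frame(a)
P=lambda s,z:[*(n+s*d),z]
movep(P(-45,190),R); movel(P(-45,28),max_speed=250); movel(P(92-11,28),max_speed=60)
print(np.round(read_state()['ft_force'],1)); movel(P(40,28),max_speed=150); movel(P(-10,190),max_speed=250)
p=read_state(); movep([430,0,250],R)
meas('top3');print(read_state()['time'])
E
```

```text
[-0.5 -0.2 -0.6]
[216. 175.] 1624 (array([644.1, 158.1]), array([102.9,  89.8]), 6.1) [[588.0999755859375, 197.3000030517578], [597.7000122070312, 108.0], [700.0, 119.0], [690.4000244140625, 208.3000030517578]]
[308. 206.] 1483 (array([564.8, -67.4]), array([103.8,  88.6]), 14.4) [[503.5, -37.400001525878906], [525.5999755859375, -123.19999694824219], [626.0999755859375, -97.4000015258789], [604.0, -11.600000381469727]]
17.2417
```

```bash
python3 - <<'E'
from h import *
a=np.radians(6.1); d=np.array([np.cos(a),np.sin(a)]); n=np.array([644.1,158.1])-52*d; R=frame(a)
P=lambda s,z:[*(n+s*d),z]
movep(P(-50,190),R); movel(P(-50,28),max_speed=250); movel(P(19-10.5,28),max_speed=50)
movel(P(-40,28),max_speed=150); movel(P(-90,190),max_speed=250); movep([430,0,250],R)
t=meas('top4');w=world(t);y=hsvmask(t,(22,120,90),(35,255,255)); Q=w[y];Q=Q[(Q[:,0]>660)&(Q[:,0]<760)]
for yy in(90,110,215,230):
    q=Q[abs(Q[:,1]-yy)<6]; print(yy,np.percentile(q[:,0],[3,50,97]).round(1) if len(q) else None)
s=snap('side','side4');print(read_state()['time'])
A=t['image'][125:215,170:350];B=s['image'][160:310,180:360]
cv2.imwrite('pics/v4.png',cv2.resize(np.vstack([A,B]),None,fx=2.5,fy=2.5,interpolation=cv2.INTER_CUBIC))
E
```

```text
[216. 167.] 1625 (array([664.6, 160.2]), array([103.5,  89.5]), 6.2) [[608.2999877929688, 199.10000610351562], [618.0, 110.0999984741211], [721.0, 121.30000305175781], [711.2000122070312, 210.3000030517578]]
[308. 206.] 1480 (array([564.8, -67.5]), array([103.4,  89. ]), 14.3) [[503.70001220703125, -37.099998474121094], [525.5999755859375, -123.4000015258789], [625.7999877929688, -97.9000015258789], [603.9000244140625, -11.600000381469727]]
90 [699.2 712.  725.2]
110 [701.2 714.7 728. ]
215 [703.4 728.1 730.1]
230 [703.5 716.3 729.9]
22.2833
```

View pics/v4.png

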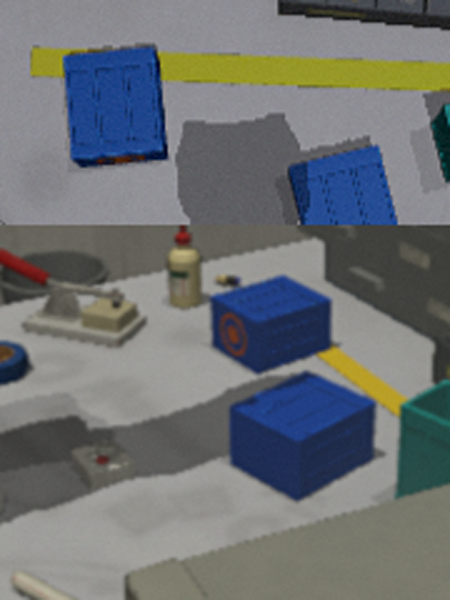

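The stamped crate's far end spans x from 711 to 721 mm, and the line covers about 702 to 729 mm there. The bare crate lies about 90 mm short, and nothing else has moved.

```bash
python3 -c "
from workcell import *
finish_job(); print(read_state()['time'])"
```

```text
the job is handed in; nothing more can be done
the job is handed in; nothing more can be done
```

The job is done and handed in at about 22 s on the robot's clock. I pushed over the left crate, then the right, using the closed fingers only. The enlarged crop showed the orange ring and dot on the left crate's underside and a bare underside on the right one, so I pushed the left crate in two strokes up to the line.

**Stamped crate:** in the top view its mouth is at x ≈ 716 mm, against a line centre of about 715 mm. Its far end spans 711 to 721 mm, and the line runs from about 702 to 729 mm there. It is still lying flat, turned about 6°, with the stamp facing the robot.

**Plain crate:** it lies at about 14° with its far end at x ≈ 604–626 mm, roughly 90 mm short of the line.

**Other things:** those visible in the last crop (oil bottle, tape roll, turquoise crate) look unmoved. I did not re-measure the bystanders. The arm finished clear at 250 mm height.

**Disagreement:** the side and top cameras differed by about 2–3 mm in x, equally for the crates and the line. I took both from the top view, so the offset cancels.

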